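# Load the labeller's tube chute, caps one way

### The arm

A 6-joint arm with a two-finger parallel gripper is mounted at the origin on the work surface. World frame = base frame: x ahead of the robot, y to its left, z up, the work surface at z = 0. Lengths are in m, angles in rad, forces in N, time in s.
With the tool pointing down it reaches from about 0.375 to 0.975 m from the base axis. Payload 3.8 kg.
Tool frame: the origin (TCP) lies at the very end of the fingers, on their centre line; the grasp point (between the pads) lies 19 mm behind it; z points along the fingers, y is the direction in which the jaws open and shut (so a half turn about z gives the same grasp; the last joint's range is limited). The gripper opens to 85 mm and grips with 20 to 120 N. Pads are 22 mm wide; open, the fingers measure 114 mm over their backs; the gripper's body (76 mm by 85 mm) begins 54 mm behind the grasp point. The pads swing forward as they close: fully open they stand 13 mm farther back than shut.
Start: joints at [-1.222, 0.264, 1.604, -0, 1.274, -0.037], TCP at [0.254, -0.625, 0.231] pointing down, gripper open.
Joint ranges: [-2.63, 2.63], [-0.94, 2.18], [0.31, 2.57], [-1.31, 4.45], [0, 2.66], [-2.55, 2.55]. Speed limits (rad/s): [2.57, 2.57, 3.14, 3.14, 3.14, 3.14].

### API

Orientations are given as a rotation vector (axis times angle).
In Python, from workcell import status, read_camera, camera_info, order gives the robot as it stands.
- The arm moves only by the tool move_arm, never from a script. Its argument "deltas" is a list of rows, each a list of 3 entries, a list of its own where there are three numbers: the turn, a rotation vector about the world's x, y, z as a fraction of full scale, then the shift along the world's x, y, z as a fraction of full scale, then the closure, from -1 (fully open) to 1 (shut), so that 0 is half open. A call has 1 to 20 rows; each row is the pose to reach, as a shift and turn from the pose commanded when the call began; what a row does not reach only later rows make up. Full scale, the value 1, is 0.1 m for a shift and pi/2 rad for a turn. A row lasts 1/8 s, in which the tool goes at most 62.5 mm and 10.7 degrees, less where a joint would pass 70% of its speed; a pose out of reach is approached as far as the arm can. A call with a number of a shift or a turn outside -1 to 1 is refused whole. A call with a gripper value outside its range is refused whole. The fingers move at their own pace and stop on an object; "grip_force" is the grip in N (left out, the last holds). Time passes only in rows, so rows that repeat a pose let the fingers close. It gives the time, the measured TCP pose, the force and the opening at its end, in the units of the state.
- status.read_state(): the state, without advancing time (a new reading comes with each control period).
- read_camera(name): name is "scene" or "top" or "wrist"; returns (picture, depth): 480x640x3 uint8, red, green, blue; 480x640 float32, m along the optical axis (not along the pixel's ray), 0 where there is no reading.
- camera_info(name): a dict with "K" (3x3 intrinsics, pixels), "D" ([k1, k2, p1, p2, k3] as OpenCV has them; the pictures are not rectified), "R" (3x3) and "t" (3): a world point X has camera coordinates R X + t. Camera axes: x right, y down, z forward; pixel columns grow to the right and rows downward; lengths in m; the calibration is good to about 2 mm. A picture is of the moment at which its call begins: read the wrist's pose just before it. camera_info takes no time and is no camera call; for the wrist camera it gives the pose at the moment of the call.
- order.finish_job(): hands the job in, once; it reports no verdict.
The state is a dict: "time": time; "q": joint angles; "joint_vel": joint speeds; "joint_torque": joint torques, N m; "tool_pos": TCP position; "tcp_rot": TCP orientation; "wrist_force": force on the tool from outside, world axes, zero at the start; "torque": the same for the moment, N m; "width": opening from 0.0 (shut) to 1.0 (fully open).
Only numpy, scipy, OpenCV 4.12 (cv2) and the standard library are available. Lean on these libraries where they do the work, as an engineer would, in place of code of your own. Each camera call takes 0.05 s, during which the arm holds its last target. There are 200 camera calls.

### The job

Load the two red-capped sample tubes into the sloping infeed chute of the tube labeller: lay each tube across the chute with its cap towards the yellow side wall and let it go just above the chute floor, not from a height, so that both roll down and lie one behind the other at the stop. Leave the blue-capped tube where it is.

Things in the scene. Friction and masses are not known exactly. Their poses are not given: they have to be found in the camera images.
- red_tube_1: Red-capped sample tube lying on the bench: smooth cylinder 30 mm in diameter, 90 mm long, about 60 g; amber body, paper label, red cap 22 mm long at one end (same diameter). Origin on its axis, 30 mm in from the cap's end face; +x points along the tube out through the cap. Its middle is 15 mm from the origin along -x. Its y and z may point anywhere across the tube. It rolls if pushed.
- red_tube_2: The second red-capped sample tube, same size and frame as red_tube_1.
- blue_tube: A tube of the same size and frame with a blue cap, lying among the others; not to be loaded. A small empty beaker (44 mm wide, 55 mm tall) stands among the tubes too.
- chute: Open chute on a white labeller (160 mm tall). Origin: on its floor, mid-width, at the loading point, 102 mm above the bench. +x downhill along the floor, 15 degrees below level; +y level, to the yellow side wall; z square to the floor. Floor from x = -80 (open end) to a stop at x = 190 mm; inner width 106, walls 22 mm high. Tubes roll down by themselves; their axes stop at x = 175 and 145 mm.
Things that resemble listed ones, but are neither listed nor needed, are in the scene too. Leave any purple or turquoise look-alike of the red_tube_2 alone.

How it is judged:
By the outcome, as a careful person would: the job done as asked, in the order asked, and still so for the second after the job is handed in, with the robot touching nothing.
It also fails if it takes over 56 s, if anything falls off the work surface, if the arm or the gripper's body presses on something with over 40 N, if the wrist force passes 120 N, or if a joint passes its speed limit or range.

## Working session

There is one attempt and no reset: what is moved stays moved. The work goes in short steps, Python scripts to look and compute and a tool call to move; the robot and the scene stay as the last step left them, time stands still between calls to the robot, and variables do not carry over. Pictures are saved under pics/ and viewed, about 8 in all and at most 12, crops included, and the job is handed in when it is done.

Besides the shell and the picture viewer there is one more tool, called by a JSON object that holds its "op" and its "data". move_arm: Moves the arm, as the interface text tells. Its arguments: {"type":"object","properties":{"deltas":{"type":"array","items":{"type":"array"}},"grip_force":{"type":"number"}},"required":["deltas"]}

```bash
ls; mkdir -p pics
python3 - <<'E'
from workcell import status, read_camera, camera_info
import cv2,numpy as np
print(status.read_state())
for n in("top","scene"):
    p,d=read_camera(n); cv2.imwrite(f"pics/{n}0.png",p[:,:,::-1]); np.savez(f"{n}0.npz",p=p,d=d)
    i=camera_info(n); print(n,i)
E
```

```text
pics
{'time': 0.0, 'q': array([-1.22189218e+00,  2.64779100e-01,  1.60539267e+00, -2.19124717e-05,
        1.27371373e+00, -3.68911552e-02]), 'joint_vel': array([-2.05710447e-04, -2.84840203e-04, -4.14148639e-04,  3.44114574e-04,
        2.52410507e-05, -1.95956498e-03]), 'joint_torque': array([ 9.90016488e-04, -5.15104973e+01, -3.67317045e+01, -9.33010460e-05,
        1.28708855e-02,  1.70192862e-05]), 'tool_pos': array([ 0.25374168, -0.62468666,  0.22993448]), 'tcp_rot': array([-3.08110333e+00, -6.01830956e-01,  5.91670513e-04]), 'wrist_force': array([-0.8070245 , -0.35194101,  1.17455201]), 'torque': array([-0.04593823,  0.01102682, -0.01559025]), 'width': 1.000901238225461}
top {'K': array([[486.8816155 ,   0.        , 317.86940493],
       [  0.        , 486.8816155 , 230.68039885],
       [  0.        ,   0.        ,   1.        ]]), 'D': array([-0.1186714,  0.       ,  0.       ,  0.       ,  0.       ]), 'R': array([[-0.00904616, -0.99974187,  0.02084133],
       [-0.99334044,  0.00659029, -0.11502756],
       [ 0.11486052, -0.02174309, -0.99314365]]), 't': array([-0.12578173,  0.50516046,  0.91681387])}
scene {'K': array([[560.37391397,   0.        , 309.39874741],
       [  0.        , 560.37391397, 242.91319037],
       [  0.        ,   0.        ,   1.        ]]), 'D': array([-0.17801768,  0.        ,  0.        ,  0.        ,  0.        ]), 'R': array([[-0.85794643,  0.51367386, -0.00819063],
       [ 0.35805373,  0.58644209, -0.72655571],
       [-0.36840935, -0.62627856, -0.68705874]]), 't': array([ 0.49627908, -0.01684797,  1.25876009])}
```

View pics/top0.png

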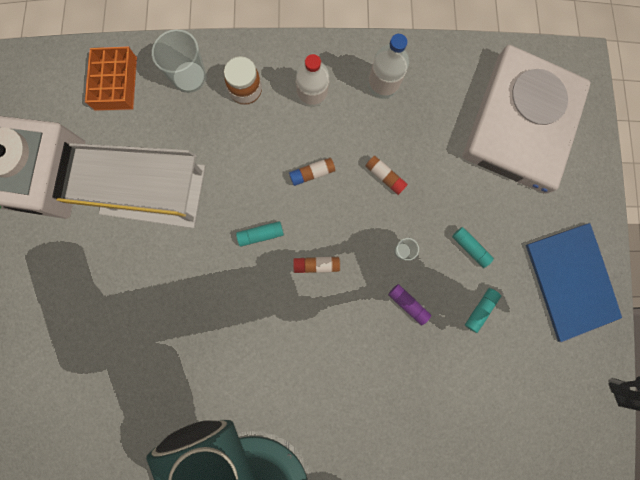

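View pics/scene0.png

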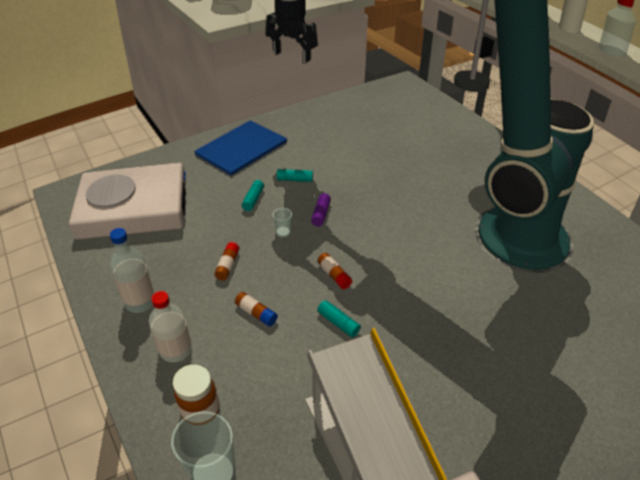

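Top view: the red-capped tubes are at (316,265), with the cap left at (299,265), and at (387,174), with the cap at (401,187). Possible confusions are the blue tube (312,172), purple (410,304), turquoise (260,234), (473,247) and (484,311), and the red-capped bottle (313,70). The chute runs left (+y) from (200,185) to (65,175), with the yellow wall on the near side.

```bash
cat > h.py <<'E'
import numpy as np,cv2
from workcell import status, read_camera, camera_info
def rays(uv,i):
    n=cv2.undistortPoints(np.float64(uv).reshape(-1,1,2),i["K"],np.array(i["D"])).reshape(-1,2)
    return np.c_[n,np.ones(len(n))]
def onplane(uv,i,z):
    d=rays(uv,i)@i["R"]; c=-i["R"].T@i["t"]
    return c+d*((z-c[2])/d[:,2])[:,None]
def cloud(uv,dep,i):
    uv=np.asarray(uv); z=dep[uv[:,1],uv[:,0]]; r=rays(uv,i)*z[:,None]
    return ((r-i["t"])@i["R"])[z>0]
def mask(p,kind):
    h=cv2.cvtColor(p,cv2.COLOR_RGB2HSV); H,S,V=cv2.split(h)
    if kind=="red": m=((H<5)|(H>172))&(S>170)&(V>60)
    if kind=="amber": m=(H>=6)&(H<18)&(S>110)&(V>50)
    if kind=="yellow": m=(H>18)&(H<32)&(S>140)&(V>70)
    return m.astype(np.uint8)
def blobs(m,amin=30):
    n,l,s,c=cv2.connectedComponentsWithStats(m); 
    return [(s[k],c[k],np.argwhere(l==k)[:,::-1]) for k in range(1,n) if s[k][4]>=amin]
E
python3 - <<'E'
from h import *
for n in("top","scene"):
    f=np.load(n+"0.npz");p,d=f["p"],f["d"];i=camera_info(n)
    for k in("red","amber","yellow"):
        for s,c,pt in blobs(mask(p,k)):
            cl=cloud(pt,d,i)
            print(n,k,s[4],c.round(1),"plane.015",onplane([c],i,.015)[0].round(4),"depth med",np.median(cl,0).round(4) if len(cl) else None)
f=np.load("top0.npz");p,d=f["p"],f["d"];i=camera_info("top")
g=np.array([(u,v) for u in range(85,180,3) for v in range(158,196,3)])
cl=cloud(g,d,i); A=np.c_[cl[:,:2],np.ones(len(cl))]; 
s=np.linalg.lstsq(A,cl[:,2],rcond=None)[0]; r=cl[:,2]-A@s; print("floor",s,r.std(),np.degrees(np.arctan(np.hypot(*s[:2]))),np.degrees(np.arctan2(-s[1],-s[0])))
for c in [45,52,60,65,70,80,120,160,180,188,192,196,200,204]:
    print(c,[ (v,*cloud([(c,v)],d,i)[0].round(3)) for v in (150,165,180,195) if d[v,c]>0])
print([ (v,*cloud([(130,v)],d,i)[0].round(3)) for v in range(138,222,3) if d[v,130]>0])
cv2.imwrite("pics/c1.png",cv2.hconcat([cv2.resize(p[130:230,40:220,::-1],None,fx=2.2,fy=2.2),cv2.resize(p[140:240,280:420,::-1],None,fx=2.2,fy=2.2)]))
E
```

```text
top red 194 [312.5  62.4] plane.015 [ 0.8603 -0.1221  0.015 ] depth med [ 0.795  -0.1194  0.1486]
top red 109 [399.3 185.1] plane.015 [ 0.5974 -0.2951  0.015 ] depth med [ 0.5951 -0.2923  0.0277]
top red 62 [299.3 264.2] plane.015 [ 0.44   -0.0931  0.015 ] depth med [ 0.4407 -0.0936  0.0274]
top amber 2970 [110.6  78.2] plane.015 [0.8328 0.3044 0.015 ] depth med [0.8261 0.2993 0.0332]
top amber 264 [245.   87.7] plane.015 [0.8048 0.0181 0.015 ] depth med [0.782  0.0092 0.0608]
top amber 96 [371.9 162.3] plane.015 [ 0.6446 -0.2406  0.015 ] depth med [ 0.6409 -0.2389  0.0267]
top amber 96 [329.7 164.8] plane.015 [ 0.6394 -0.1551  0.015 ] depth med [ 0.636  -0.1551  0.0264]
top amber 142 [306.6 173. ] plane.015 [ 0.6227 -0.1084  0.015 ] depth med [ 0.6197 -0.1092  0.0268]
top amber 148 [390.6 178.7] plane.015 [ 0.6104 -0.2778  0.015 ] depth med [ 0.6076 -0.2761  0.0263]
top amber 112 [335.4 263.9] plane.015 [ 0.44   -0.1639  0.015 ] depth med [ 0.4391 -0.1627  0.0269]
top amber 156 [310.  264.6] plane.015 [ 0.4391 -0.1139  0.015 ] depth med [ 0.4378 -0.1139  0.0273]
top yellow 353 [116.
[... 6596 characters left out ...]
), (189, np.float64(0.578), np.float64(0.221), np.float64(0.089)), (192, np.float64(0.572), np.float64(0.22), np.float64(0.09)), (195, np.float64(0.566), np.float64(0.22), np.float64(0.092)), (198, np.float64(0.56), np.float64(0.219), np.float64(0.092)), (201, np.float64(0.555), np.float64(0.219), np.float64(0.091)), (204, np.float64(0.549), np.float64(0.218), np.float64(0.093)), (207, np.float64(0.539), np.float64(0.21), np.float64(0.116)), (210, np.float64(0.538), np.float64(0.218), np.float64(0.093)), (213, np.float64(0.546), np.float64(0.251), np.float64(0.005)), (216, np.float64(0.54), np.float64(0.251), np.float64(0.002)), (219, np.float64(0.534), np.float64(0.251), np.float64(0.003))]
```

View pics/c1.png

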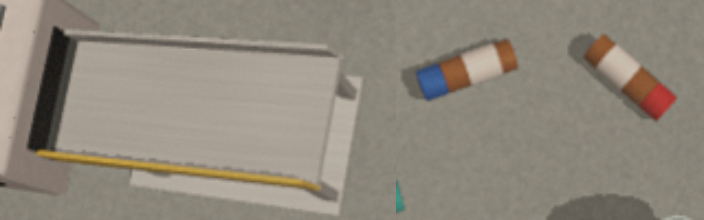

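{"op": "move_arm", "data": {"deltas": [[[0, 0, 0.3], [0.91, 0.89, 0], -1], [[0, 0, 0.3], [0.91, 0.89, 0], -1], [[0, 0, 0.3], [0.91, 0.89, 0], -1], [[0, 0, 0.3], [0.91, 0.89, 0], -1]]}}

```text
time: 0.6
tool_pos: [0.3455, -0.5355, 0.2308]
tcp_rot: [-2.856, -1.306, 0.0]
wrist_force: [-0.3, 0.3, -0.6]
width: 1.0
```

{"op": "move_arm", "data": {"deltas": [[[0, 0, 0], [0.91, 0.89, 0], -1], [[0, 0, 0], [0.91, 0.89, 0], -1], [[0, 0, 0], [0.91, 0.89, 0], -1]]}}

```text
time: 0.98
tool_pos: [0.438, -0.4452, 0.231]
tcp_rot: [-2.856, -1.307, -0.001]
wrist_force: [-0.1, -0.5, -0.5]
width: 0.999
```

{"op": "move_arm", "data": {"deltas": [[[0, 0, 0], [0.91, 0.89, 0], -1], [[0, 0, 0], [0.91, 0.89, 0], -1], [[0, 0, 0], [0.91, 0.89, 0], -1]]}}

```text
time: 1.35
tool_pos: [0.5287, -0.3568, 0.2309]
tcp_rot: [-2.856, -1.308, -0.001]
wrist_force: [-1.2, -0.2, 0.3]
width: 0.999
```

{"op": "move_arm", "data": {"deltas": [[[0, 0, 0], [0.91, 0.91, -0.6], -1], [[0, 0, 0], [0.91, 0.91, -0.6], -1], [[0, 0, 0], [0.91, 0.91, -0.6], -1], [[0, 0, 0], [0.91, 0.91, -0.6], -1]]}}

```text
time: 1.85
tool_pos: [0.6172, -0.2681, 0.1701]
tcp_rot: [-2.857, -1.305, 0.003]
wrist_force: [-0.4, -0.3, 0.7]
width: 0.997
```

Close check with the wrist camera, plus the chute edge fit.

Run:
```python
from h import *
# chute: yellow wall line on plane 22mm above floor
f=np.load("top0.npz");p=f["p"];i=camera_info("top")
s=np.array([-0.04215,-0.26609,0.17371]); n=np.r_[-s[:2],1]; k=np.linalg.norm(n)
def onfl(uv,h):
    d=rays(uv,i)@i["R"]; c=-i["R"].T@i["t"]; t=(s[2]+h*k-c@n)/(d@n); return c+d*t[:,None]
m=blobs(mask(p,"yellow"),100)[0][2]; P=onfl(m,.022)
l=cv2.fitLine(P[:,:2].astype(np.float32),cv2.DIST_L2,0,.01,.01).ravel(); print("yellow top line",l,np.degrees(np.arctan2(l[1],l[0])),P.min(0),P.max(0))
ctr=onfl([(63,195),(188,209),(190,160),(68,152),(65,175),(190,184)],0);print(ctr.round(4))
st=status.read_state();w=camera_info("wrist");q,d=read_camera("wrist")
print(st["tool_pos"],st["time"]); cv2.imwrite("pics/w1.png",q[:,:,::-1]); np.savez("w1.npz",p=q,d=d)
for kd in("red","amber"):
    for b,c,pt in blobs(mask(q,kd),150): print(kd,b,c.round(),onplane([c],w,.02)[0].round(4),np.median(cloud(pt,d,w),0).round(4))
```

```text
yellow top line [0.1527772  0.9882607  0.5423984  0.23980254] 81.21209 [0.51934299 0.10424218 0.07367898] [0.5656935  0.37194723 0.14686629]
[[0.5759 0.3722 0.0504]
 [0.5334 0.1014 0.1242]
 [0.6233 0.1012 0.1205]
 [0.6639 0.3691 0.0475]
 [0.6166 0.3714 0.0489]
 [0.5787 0.0993 0.1229]]
[ 0.61721381 -0.26812984  0.17012594] 1.85
red [ 19 179  48  38 973] [ 40. 195.] [ 0.4432 -0.0912  0.02  ] [ 0.449  -0.0932  0.0272]
red [304 238  30  27 648] [318. 252.] [ 0.5969 -0.296   0.02  ] [ 0.5987 -0.2937  0.0284]
amber [ 171   41   39   47 1069] [187.  62.] [ 0.6237 -0.1056  0.02  ] [ 0.625  -0.1083  0.0285]
amber [231  75  32  43 916] [246.  96.] [ 0.6415 -0.1544  0.02  ] [ 0.6422 -0.1558  0.0276]
amber [304 163  34  22 699] [320. 174.] [ 0.6459 -0.2416  0.02  ] [ 0.6466 -0.2408  0.0278]
amber [ 40 197  46  37 900] [ 60. 213.] [ 0.4437 -0.1131  0.02  ] [ 0.4495 -0.1148  0.0273]
amber [303 217  32  26 697] [319. 230.] [ 0.6113 -0.2796  0.02  ] [ 0.6128 -0.2778  0.0286]
amber [ 87 235  38  33 693] [106. 251.] [ 0.4451 -0.1639  0.02  ] [ 0.4501 -0.1647  0.0266]
```

View pics/w1.png

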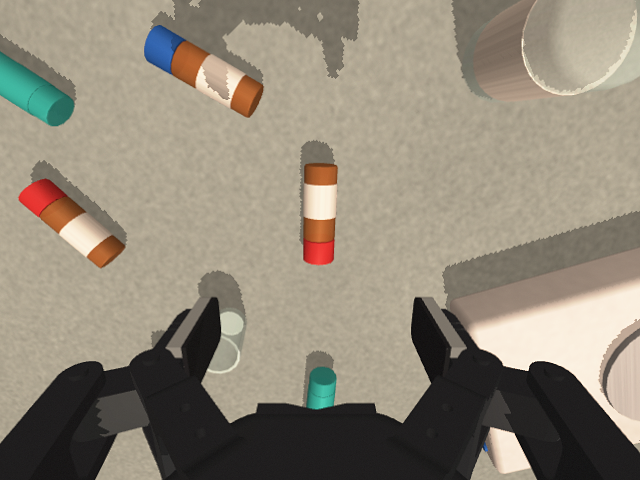

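Wrist view: the red tube is upright in the image, from (319,165) to (319,262), with the red cap at (318,252). It is centred between the fingers and aligned with them. Blue (200,70), the other red (70,225), the beaker (228,345) and turquoise are all clear. I'm descending and gripping.

{"op": "move_arm", "data": {"deltas": [[[0, 0, 0], [0.025, -0.005, -0.5], -1], [[0, 0, 0], [0.025, -0.005, -0.9], -1], [[0, 0, 0], [0.025, -0.005, -0.9], -1]], "grip_force": 35}}

```text
time: 2.28
tool_pos: [0.6166, -0.2687, 0.0783]
tcp_rot: [-2.855, -1.3, 0.008]
wrist_force: [-0.5, 1.5, 0.1]
width: 0.998
```

{"op": "move_arm", "data": {"deltas": [[[0, 0, 0], [0, 0, -0.4], -1], [[0, 0, 0], [0, 0, -0.65], -1], [[0, 0, 0], [0, 0, -0.76], -1], [[0, 0, 0], [0, 0, -0.76], -1], [[0, 0, 0], [0, 0, -0.76], 0.0], [[0, 0, 0], [0, 0, -0.76], 0.6], [[0, 0, 0], [0, 0, -0.76], 1], [[0, 0, 0], [0, 0, -0.76], 1], [[0, 0, 0], [0, 0, -0.76], 1], [[0, 0, 0], [0, 0, -0.76], 1]], "grip_force": 35}}

```text
time: 3.52
tool_pos: [0.6211, -0.2681, 0.0063]
tcp_rot: [2.857, 1.305, 0.001]
wrist_force: [-0.6, 1.1, 6.1]
width: 0.338
```

{"op": "move_arm", "data": {"deltas": [[[0, 0, 0], [0, 0, 0.2], 1], [[0, 0, 0], [0, 0, 0.6], 1], [[0, 0, 0], [0, 0, 1], 1], [[0, 0, 0], [0, 0, 1], 1]]}}

```text
time: 4.03
tool_pos: [0.6239, -0.2694, 0.1113]
tcp_rot: [2.851, 1.302, 0.01]
wrist_force: [-0.0, -0.6, -0.3]
width: 0.338
```

{"op": "move_arm", "data": {"deltas": [[[0, 0, -0.1], [-0.03, 0.3, 0.4], 1], [[0, 0, -0.2], [-0.06, 0.5, 0.7], 1], [[0, 0, -0.3], [-0.1, 0.8, 1], 1], [[0, 0, -0.4], [-0.1, 1, 1], 1], [[0, 0, -0.5], [-0.1, 1, 1], 1], [[0, 0, -0.637], [-0.1, 1, 1], 1], [[0, 0, -0.637], [-0.1, 1, 1], 1], [[0, 0, -0.637], [-0.1, 1, 1], 1]]}}

```text
time: 5.03
tool_pos: [0.6101, -0.1678, 0.2047]
tcp_rot: [-3.134, 0.221, 0.002]
wrist_force: [-0.6, -0.1, -0.4]
width: 0.338
```

{"op": "move_arm", "data": {"deltas": [[[0, 0, 0], [0, 0.5, 0], 1], [[0, 0, 0], [0, 1, 0], 1], [[0, 0, 0], [0, 1, 0], 1]]}}

```text
time: 5.4
tool_pos: [0.6102, -0.0649, 0.205]
tcp_rot: [-3.133, 0.216, 0.001]
wrist_force: [0.5, -0.2, -0.6]
width: 0.334
```

{"op": "move_arm", "data": {"deltas": [[[-0.082, 0.012, 0], [-0.1, 0.5, 0], 1], [[-0.165, 0.024, 0], [-0.1, 1, 0], 1], [[-0.165, 0.024, 0], [-0.1, 1, 0], 1]]}}

```text
time: 5.78
tool_pos: [0.6005, 0.0382, 0.2044]
tcp_rot: [2.874, -0.191, -0.028]
wrist_force: [-0.6, -1.0, -0.8]
width: 0.337
```

{"op": "move_arm", "data": {"deltas": [[[0, 0, 0], [-0.09, 0.5, 0], 1], [[0, 0, 0], [-0.09, 1, 0], 1], [[0, 0, 0], [-0.09, 1, 0], 1]]}}

```text
time: 6.15
tool_pos: [0.5919, 0.1337, 0.2051]
tcp_rot: [2.874, -0.201, -0.027]
wrist_force: [-0.3, -0.3, -0.6]
width: 0.336
```

Run:
```python
from h import *
from scipy.spatial.transform import Rotation as R
st=status.read_state();print(st["tool_pos"],R.from_rotvec(st["tcp_rot"]).as_matrix().round(3),st["width"],st["q"].round(2),st["wrist_force"])
```

```text
[0.59194321 0.1337045  0.20511206] [[ 0.99  -0.134 -0.037]
 [-0.139 -0.957 -0.255]
 [-0.001  0.258 -0.966]] 0.33619970747968436 [ 0.31  0.23  1.71 -0.24  1.32  2.1 ] [-0.26232326 -0.27383594 -0.58924404]
```

{"op": "move_arm", "data": {"deltas": [[[0, 0, 0], [0, 0.6, 0], 1], [[0, 0, 0], [0, 0.63, -0.26], 1], [[0, 0, 0], [0, 0.63, -0.26], 1]]}}

```text
time: 6.52
tool_pos: [0.5903, 0.193, 0.1768]
tcp_rot: [2.87, -0.206, -0.035]
wrist_force: [-0.3, 0.2, -0.6]
width: 0.339
```

Run:
```python
from h import *
st=status.read_state();w=camera_info("wrist");q,d=read_camera("wrist");t,td=read_camera("top")
print(st["tool_pos"],st["tcp_rot"])
np.savez("w2.npz",p=q,d=d)
for kd in("red","amber"):
    for b,c,pt in blobs(mask(q,kd),150): print(kd,b,c.round(),np.median(cloud(pt,d,w),0).round(4))
for kd in("red",):
    for b,c,pt in blobs(mask(t,kd),20): print("top",kd,b,c.round(),np.median(cloud(pt,td,camera_info("top")),0).round(4))
cv2.imwrite("pics/w2.png",cv2.hconcat([cv2.resize(q[:,:,::-1],(400,300)),cv2.resize(t[100:280,0:240,::-1],(400,300))]))
```

```text
[0.59030612 0.19296461 0.17679955] [ 2.87013868 -0.20556605 -0.03462964]
red [500 269  32  26 627] [516. 281.] [ 0.4454 -0.0849  0.0224]
red [ 285  357   61   53 2170] [314. 387.] [0.5594 0.2035 0.1984]
amber [  0   0 126  10 665] [46.  3.] [0.7703 0.3186 0.0071]
amber [567  90  27  27 323] [584. 100.] [ 0.6469 -0.1523  0.0278]
amber [526 111  34  33 542] [546. 124.] [ 0.6303 -0.1061  0.0274]
amber [ 283  209   71   56 3586] [317. 236.] [0.6301 0.191  0.1973]
amber [555 255  21  24 209] [568. 265.] [ 0.4506 -0.1642  0.0261]
amber [518 264  29  26 382] [536. 275.] [ 0.4497 -0.1148  0.0258]
amber [ 284  320   65   54 2484] [315. 348.] [0.5796 0.2001 0.1985]
top red [305  55  16  16 194] [312.  62.] [ 0.7958 -0.1194  0.1486]
top red [112 183  19  15 230] [121. 190.] [0.5544 0.1951 0.198 ]
top red [294 259  11  13 136] [299. 265.] [ 0.4378 -0.0927  0.0273]
```

View pics/w2.png

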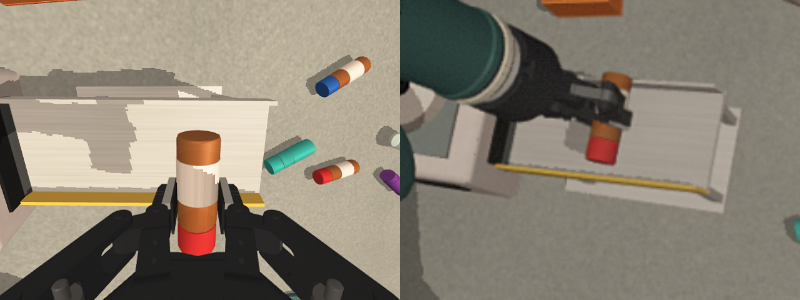

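Wrist view: the tube is held level between the pads, with its cap (314,387 full-res) on the yellow side. The top view agrees. A last check of floor and walls from this nearer view.

Run:
```python
from h import *
f=np.load("w2.npz");q,d=f["p"],f["d"];w=camera_info("wrist")
g=np.array([(u,v) for u in list(range(70,270,8))+list(range(375,410,8)) for v in range(185,280,8)])
cl=cloud(g,d,w);s=np.array([-0.04215,-0.26609,0.17371])
r=cl[:,2]-np.c_[cl[:,:2],np.ones(len(cl))]@s
ok=abs(r)<.008; c=cl[ok]; A=np.c_[c[:,:2],np.ones(len(c))]
s2=np.linalg.lstsq(A,c[:,2],rcond=None)[0];print(ok.mean(),np.median(r[ok]),s2,np.degrees(np.arctan2(-s2[1],-s2[0])), "z at origin",s2@[.589,.176,1])
m=blobs(mask(q,"yellow"),100)
for b,cc,pt in m:
    P=cloud(pt,d,w);l=cv2.fitLine(P.astype(np.float32),cv2.DIST_L2,0,.01,.01).ravel();print("yellow",b,l.round(3),np.degrees(np.arctan2(l[1],l[0])))
for u in(250,390):
    print([(v,*cloud([(u,v)],d,w)[0].round(3)) for v in list(range(152,180,3))+list(range(285,335,5)) if d[v,u]>0])
```

```text
1.0 0.0040108037435889615 [-0.03668907 -0.26140603  0.17315914] 82.01056477588908 z at origin 0.10554181564171086
yellow [  31  306  219   24 4447] [ 0.129  0.951 -0.282  0.558  0.3    0.089] 82.25224
yellow [383 309  41  22 726] [0.505 0.471 0.723 0.53  0.124 0.135] 43.00996
[(152, np.float64(0.65), np.float64(0.198), np.float64(0.009)), (155, np.float64(0.648), np.float64(0.199), np.float64(0.009)), (158, np.float64(0.655), np.float64(0.205), np.float64(0.106)), (161, np.float64(0.655), np.float64(0.206), np.float64(0.118)), (164, np.float64(0.653), np.float64(0.206), np.float64(0.118)), (167, np.float64(0.651), np.float64(0.207), np.float64(0.119)), (170, np.float64(0.646), np.float64(0.206), np.float64(0.095)), (173, np.float64(0.645), np.float64(0.206), np.float64(0.096)), (176, np.float64(0.643), np.float64(0.207), np.float64(0.095)), (179, np.float64(0.641), np.float64(0.207), np.float64(0.096)), (285, np.float64(0.566), np.float64(0.223), np.float64(0.095)), (290, np.float64(0.562), np.float64(0.224), np.float64(0.094)), (295, np.float64(0.558), np.float64(0.224), np.float64(
[... 1024 characters left out ...]
 (179, np.float64(0.628), np.float64(0.12), np.float64(0.12)), (285, np.float64(0.55), np.float64(0.125), np.float64(0.119)), (290, np.float64(0.547), np.float64(0.126), np.float64(0.121)), (295, np.float64(0.543), np.float64(0.126), np.float64(0.121)), (300, np.float64(0.539), np.float64(0.126), np.float64(0.121)), (305, np.float64(0.535), np.float64(0.127), np.float64(0.121)), (310, np.float64(0.532), np.float64(0.128), np.float64(0.122)), (315, np.float64(0.532), np.float64(0.131), np.float64(0.129)), (320, np.float64(0.532), np.float64(0.134), np.float64(0.134)), (325, np.float64(0.533), np.float64(0.137), np.float64(0.14)), (330, np.float64(0.602), np.float64(0.177), np.float64(0.228))]
```

{"op": "move_arm", "data": {"deltas": [[[0, 0, 0], [-0.01, -0.08, -0.3], 1], [[0, 0, 0], [-0.02, -0.13, -0.5], 1], [[0, 0, 0], [-0.023, -0.159, -0.6], 1], [[0, 0, 0], [-0.023, -0.159, -0.6], 1], [[0, 0, 0], [-0.023, -0.159, -0.6], 1]]}}

```text
time: 7.25
tool_pos: [0.5899, 0.1795, 0.1202]
tcp_rot: [2.873, -0.207, -0.025]
wrist_force: [-0.6, -0.7, -0.3]
width: 0.332
```

{"op": "move_arm", "data": {"deltas": [[[0, 0, 0], [-0.001, -0.008, -0.03], 1], [[0, 0, 0], [-0.001, -0.008, -0.03], 1]]}}

```text
time: 7.5
tool_pos: [0.5892, 0.1786, 0.1165]
tcp_rot: [2.873, -0.206, -0.027]
wrist_force: [-0.3, -1.3, -1.6]
width: 0.336
```

Run:
```python
from h import *
st=status.read_state();print(st["tool_pos"],st["tcp_rot"],st["wrist_force"],st["torque"])
s,_=read_camera("scene");q,_=read_camera("wrist")
cv2.imwrite("pics/s3.png",cv2.resize(s[300:480,280:520,::-1],(640,480)))
```

```text
[0.58919431 0.17864627 0.11651561] [ 2.87305713 -0.20621411 -0.02698643] [-0.31894271 -1.29834952 -1.56409769] [ 0.16201425 -0.052478   -0.00729367]
```

View pics/s3.png

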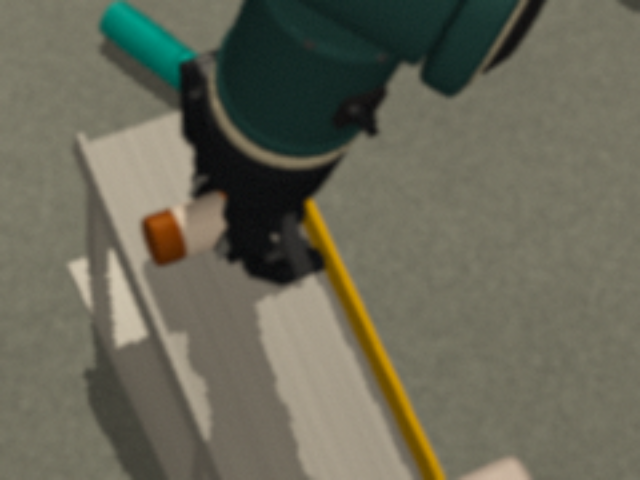

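{"op": "move_arm", "data": {"deltas": [[[0, 0, 0], [-0.001, -0.006, -0.025], 1], [[0, 0, 0], [-0.001, -0.006, -0.025], 1]]}}

```text
time: 7.85
tool_pos: [0.5887, 0.1777, 0.1135]
tcp_rot: [2.873, -0.206, -0.028]
wrist_force: [-0.4, -0.2, 0.0]
width: 0.336
```

{"op": "move_arm", "data": {"deltas": [[[0, 0, 0], [-0.001, -0.005, -0.02], 1], [[0, 0, 0], [-0.001, -0.005, -0.02], 1], [[0, 0, 0], [-0.001, -0.005, -0.02], 1]]}}

```text
time: 8.22
tool_pos: [0.5889, 0.1773, 0.1117]
tcp_rot: [2.873, -0.207, -0.028]
wrist_force: [0.1, -0.2, -0.3]
width: 0.338
```

{"op": "move_arm", "data": {"deltas": [[[0, 0, 0], [0, -0.004, -0.015], 1], [[0, 0, 0], [0, -0.004, -0.015], 1], [[0, 0, 0], [0, -0.004, -0.015], 1]]}}

```text
time: 8.6
tool_pos: [0.5889, 0.1769, 0.1103]
tcp_rot: [2.873, -0.207, -0.028]
wrist_force: [0.4, 0.4, 0.1]
width: 0.34
```

{"op": "move_arm", "data": {"deltas": [[[0, 0, 0], [0, 0, 0], 0.2], [[0, 0, 0], [0, 0, 0], 0.05], [[0, 0, 0], [0, 0, 0], -0.05], [[0, 0, 0], [0, 0, 0], -0.05], [[0, 0, 0], [0.01, 0.03, 0.1], -0.05], [[0, 0, 0], [0.02, 0.08, 0.3], -0.05], [[0, 0, 0], [0.03, 0.17, 0.65], -0.05], [[0, 0, 0], [0.04, 0.25, 0.97], -0.05], [[0, 0, 0], [0.04, 0.25, 0.97], -1], [[0, 0, 0], [0.04, 0.25, 0.97], -1]]}}

```text
time: 9.85
tool_pos: [0.5929, 0.2021, 0.2078]
tcp_rot: [2.873, -0.206, -0.027]
wrist_force: [-0.8, 0.5, 0.5]
width: 0.928
```

Run:
```python
from h import *
st=status.read_state();w=camera_info("wrist");q,d=read_camera("wrist");print(st["tool_pos"],st["time"])
for kd in("red","amber"):
    for b,c,pt in blobs(mask(q,kd),150): print(kd,b,c.round(),np.median(cloud(pt,d,w),0).round(4))
cv2.imwrite("pics/w4.png",q[:,:,::-1])
```

```text
[0.59290213 0.20210004 0.20783203] 9.85
red [490 261  29  24 533] [504. 273.] [ 0.4452 -0.0848  0.0224]
red [  60  264   50   37 1232] [ 85. 284.] [0.5806 0.3501 0.0842]
amber [  12    0  149   27 2964] [87. 10.] [0.7703 0.3051 0.0298]
amber [550  95  23  26 269] [564. 105.] [ 0.6468 -0.1525  0.0275]
amber [512 114  30  30 467] [529. 126.] [ 0.6299 -0.1064  0.0274]
amber [  37  176   55   30 1381] [ 64. 190.] [0.6512 0.3395 0.0836]
amber [  53  238   52   37 1295] [ 80. 258.] [0.6018 0.3466 0.0844]
amber [541 249  20  21 184] [553. 258.] [ 0.4498 -0.1635  0.0266]
amber [507 257  26  24 324] [522. 267.] [ 0.4493 -0.1141  0.0267]
```

View pics/w4.png

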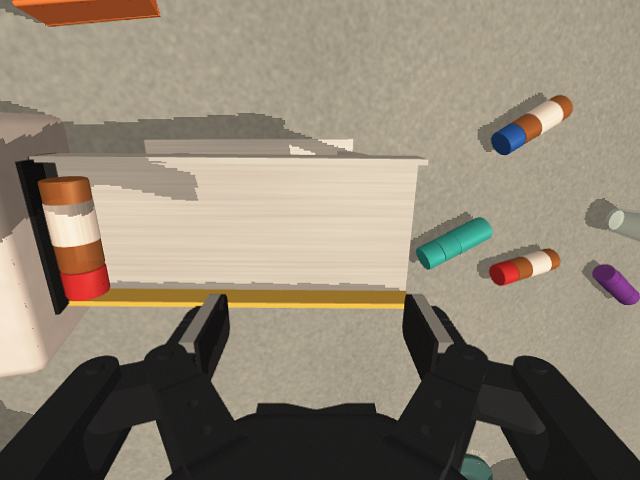

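The first tube lies at the stop at (75,240), with its cap on the yellow side. Moving on to the second red tube, at (523,268).

{"op": "move_arm", "data": {"deltas": [[[0.08, -0.012, 0], [0, -0.4, 0], -1], [[0.165, -0.024, 0], [0, -0.8, 0], -1], [[0.165, -0.024, 0], [0, -0.8, 0], -1]]}}

```text
time: 10.28
tool_pos: [0.5918, 0.1163, 0.206]
tcp_rot: [3.132, -0.237, -0.004]
wrist_force: [-0.0, -0.6, 0.3]
width: 0.998
```

{"op": "move_arm", "data": {"deltas": [[[0, 0, 0.11], [-0.1, -0.2, 0], -1], [[0, 0, 0.22], [-0.2, -0.4, 0], -1], [[0, 0, 0.33], [-0.3, -0.6, 0], -1], [[0, 0, 0.44], [-0.4, -0.8, 0], -1], [[0, 0, 0.544], [-0.5, -0.8, 0], -1], [[0, 0, 0.544], [-0.5, -0.8, 0], -1]]}}

```text
time: 11.02
tool_pos: [0.5417, 0.0423, 0.2061]
tcp_rot: [-2.945, -1.091, 0.004]
wrist_force: [0.7, 0.0, 0.3]
width: 1.0
```

{"op": "move_arm", "data": {"deltas": [[[0, 0, 0.11], [-0.1, -0.2, 0], -1], [[0, 0, 0.22], [-0.2, -0.4, 0], -1], [[0, 0, 0.33], [-0.3, -0.6, 0], -1], [[0, 0, 0.44], [-0.4, -0.8, 0], -1], [[0, 0, 0.544], [-0.5, -0.8, 0], -1], [[0, 0, 0.544], [-0.5, -0.8, 0], -1]]}}

```text
time: 11.78
tool_pos: [0.4926, -0.0377, 0.2068]
tcp_rot: [-2.231, -2.21, 0.001]
wrist_force: [-0.7, 0.0, 0.6]
width: 0.996
```

{"op": "move_arm", "data": {"deltas": [[[0, 0, 0], [-0.25, -0.44, 0], -1], [[0, 0, 0], [-0.51, -0.885, -0.38], -1], [[0, 0, 0], [-0.51, -0.885, -0.38], -1], [[0, 0, 0], [-0.51, -0.885, -0.38], -1]]}}

```text
time: 12.28
tool_pos: [0.4426, -0.1263, 0.1694]
tcp_rot: [-2.231, -2.212, -0.001]
wrist_force: [0.8, 0.5, 0.6]
width: 1.001
```

Run:
```python
from h import *
from scipy.spatial.transform import Rotation as R
st=status.read_state();w=camera_info("wrist");q,d=read_camera("wrist");print(st["tool_pos"],st["time"],R.from_rotvec(st["tcp_rot"]).as_matrix().round(3))
for kd in("red","amber"):
    for b,c,pt in blobs(mask(q,kd),150): print(kd,b,c.round(),onplane([c],w,.02)[0].round(4),np.median(cloud(pt,d,w),0).round(4))
cv2.imwrite("pics/w5.png",q[:,:,::-1])
```

```text
[ 0.44264902 -0.12633692  0.169359  ] 12.275 [[ 0.009  1.     0.   ]
 [ 1.    -0.009  0.   ]
 [ 0.     0.    -1.   ]]
red [297 166  33  29 894] [313. 180.] [ 0.4404 -0.0928  0.02  ] [ 0.4408 -0.0916  0.0281]
amber [497 182  41  31 885] [518. 199.] [ 0.6237 -0.1113  0.02  ] [ 0.6188 -0.1099  0.0281]
amber [297 191  33  29 788] [314. 206.] [ 0.4411 -0.1164  0.02  ] [ 0.4414 -0.1146  0.0284]
amber [507 236  38  21 499] [527. 248.] [ 0.6408 -0.1583  0.02  ] [ 0.6353 -0.1558  0.0281]
amber [300 249  31  19 447] [315. 258.] [ 0.4423 -0.1667  0.02  ] [ 0.442  -0.1636  0.0286]
```

View pics/w5.png

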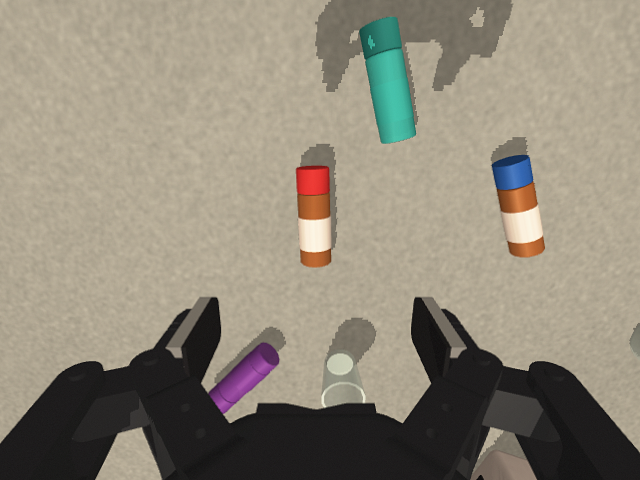

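Wrist view: the red tube runs from (313,167) to (315,265), with its cap up at (313,180), between the open fingers. Purple (245,375), the beaker (342,380), turquoise (390,80) and blue (520,205) are clear of the jaws.

{"op": "move_arm", "data": {"deltas": [[[0, 0, 0.015], [-0.014, 0, -0.5], -1], [[0, 0, 0.015], [-0.014, 0, -0.9], -1], [[0, 0, 0.015], [-0.014, 0, -0.9], -1], [[0, 0, 0.015], [-0.014, 0, -0.9], -1]], "grip_force": 35}}

```text
time: 12.82
tool_pos: [0.4425, -0.1265, 0.0811]
tcp_rot: [2.199, 2.241, 0.002]
wrist_force: [0.2, 1.1, 0.7]
width: 1.001
```

{"op": "move_arm", "data": {"deltas": [[[0, 0, 0], [0, 0, -0.4], -1], [[0, 0, 0], [0, 0, -0.65], -1], [[0, 0, 0], [0, 0, -0.74], -1], [[0, 0, 0], [0, 0, -0.74], -1], [[0, 0, 0], [0, 0, -0.74], 0.0], [[0, 0, 0], [0, 0, -0.74], 0.6], [[0, 0, 0], [0, 0, -0.74], 1], [[0, 0, 0], [0, 0, -0.74], 1], [[0, 0, 0], [0, 0, -0.74], 1], [[0, 0, 0], [0, 0, -0.74], 1]], "grip_force": 35}}

```text
time: 14.08
tool_pos: [0.441, -0.1268, 0.006]
tcp_rot: [2.201, 2.241, 0.0]
wrist_force: [-1.6, 0.7, 6.2]
width: 0.34
```

{"op": "move_arm", "data": {"deltas": [[[0, 0, 0], [0, 0, 0.2], 1], [[0, 0, 0], [0, 0, 0.6], 1], [[0, 0, 0], [0, 0, 1], 1], [[0, 0, 0], [0, 0, 1], 1]]}}

```text
time: 14.58
tool_pos: [0.4434, -0.1276, 0.1088]
tcp_rot: [2.196, 2.237, 0.005]
wrist_force: [-0.1, -0.4, -1.7]
width: 0.336
```

{"op": "move_arm", "data": {"deltas": [[[0, 0, 0.1], [0.1, 0.2, 0.3], 1], [[0, 0, 0.2], [0.2, 0.4, 0.6], 1], [[0, 0, 0.3], [0.3, 0.6, 1], 1], [[0, 0, 0.4], [0.4, 0.8, 1], 1], [[0, 0, 0.45], [0.5, 0.8, 1], 1], [[0, 0, 0.45], [0.5, 0.8, 1], 1]]}}

```text
time: 15.32
tool_pos: [0.49, -0.0462, 0.2037]
tcp_rot: [-1.288, -2.863, 0.001]
wrist_force: [0.1, 0.5, -1.4]
width: 0.332
```

{"op": "move_arm", "data": {"deltas": [[[0, 0, 0.1], [0.1, 0.2, 0], 1], [[0, 0, 0.2], [0.2, 0.4, 0], 1], [[0, 0, 0.3], [0.3, 0.6, 0], 1], [[0, 0, 0.4], [0.4, 0.8, 0], 1], [[0, 0, 0.45], [0.5, 0.8, 0], 1], [[0, 0, 0.45], [0.5, 0.8, 0], 1]]}}

```text
time: 16.08
tool_pos: [0.5399, 0.0333, 0.204]
tcp_rot: [-0.221, -3.132, 0.001]
wrist_force: [-0.6, 0.4, -0.9]
width: 0.34
```

{"op": "move_arm", "data": {"deltas": [[[-0.082, 0.012, 0], [0.25, 0.4, 0], 1], [[-0.165, 0.024, 0], [0.5, 0.8, 0], 1], [[-0.165, 0.024, 0], [0.5, 0.8, 0], 1]]}}

```text
time: 16.45
tool_pos: [0.5906, 0.1177, 0.2023]
tcp_rot: [-0.209, -3.085, 0.407]
wrist_force: [-0.6, 0.3, -1.6]
width: 0.338
```

{"op": "move_arm", "data": {"deltas": [[[0, 0, 0], [0, 0.4, 0], 1], [[0, 0, 0], [0, 0.8, 0], 1], [[0, 0, 0], [0, 0.8, 0], 1], [[0, 0, 0], [0, 0.8, 0], 1]]}}

```text
time: 16.95
tool_pos: [0.5899, 0.192, 0.205]
tcp_rot: [-0.217, -3.087, 0.408]
wrist_force: [0.3, -0.1, -1.3]
width: 0.338
```

Run:
```python
from h import *
from scipy.spatial.transform import Rotation as R
st=status.read_state();print(st["tool_pos"],R.from_rotvec(st["tcp_rot"]).as_matrix().round(3),st["q"].round(2),st["wrist_force"])
w=camera_info("wrist");q,d=read_camera("wrist");t,td=read_camera("top");i=camera_info("top")
for kd in("red","amber"):
    for b,c,pt in blobs(mask(q,kd),150): print(kd,b,c.round(),np.median(cloud(pt,d,w),0).round(4))
    for b,c,pt in blobs(mask(t,kd),20): print("top",kd,b,c.round(),np.median(cloud(pt,td,i),0).round(4))
```

```text
[0.58985275 0.19200887 0.20495319] [[-0.99   0.135 -0.039]
 [ 0.14   0.956 -0.257]
 [ 0.002 -0.26  -0.966]] [ 0.4   0.27  1.67 -0.23  1.35 -0.96] [ 0.25582216 -0.08903735 -1.29681352]
red [ 557  179   60   38 1875] [586. 197.] [0.578  0.35   0.0839]
red [ 280  206   71   70 4456] [315. 240.] [0.5533 0.2015 0.2262]
top red [305  55  16  16 194] [312.  62.] [ 0.7959 -0.1194  0.1484]
top red [106 180  19  16 252] [115. 187.] [0.5529 0.1936 0.2256]
top red [ 57 185  18  13 183] [ 66. 191.] [0.5771 0.3505 0.0816]
amber [ 550  209   57   39 1601] [577. 230.] [0.601  0.3461 0.0842]
amber [120 242  25  24 289] [129. 256.] [ 0.625  -0.108   0.0283]
amber [ 98 256  19  21 150] [105. 269.] [ 0.6406 -0.1539  0.0286]
amber [ 282  265   68   61 3269] [316. 297.] [0.5777 0.1989 0.2269]
amber [537 275  50  32 894] [561. 293.] [0.6496 0.3389 0.0841]
amber [ 477  358   63   46 1147] [514. 375.] [0.7702 0.3283 0.0236]
amber [ 286  371   61   39 1417] [316. 393.] [0.6261 0.1925 0.2268]
amber [442 437  40  43 591] [458. 462.] [0.8856 0.2692 0.0428]
amber [  0 449  17  23 246] [  7. 459.] [ 2.2874 -2.4785 -0.7049]
top amber [  85   46   52   65 2975] [111.  78.] [0.826  0.2994 0.0329]
top amber [225  70  35  26 266] [245.  88.] [0.7819 0.0098 0.0606]
top amber [115 139  19  12 133] [125. 143.] [0.625  0.1801 0.2248]
top amber [325 158  10  15  97] [330. 165.] [ 0.6359 -0.1551  0.0264]
top amber [300 165  14  17 143] [307. 173.] [ 0.6196 -0.1092  0.0266]
top amber [108 168  19  15 175] [117. 175.] [0.5723 0.1916 0.2253]
top amber [ 60 174  18  14 178] [ 68. 180.] [0.5987 0.3461 0.0828]
```

The second tube is held with its cap on the yellow side and sits about 3 mm toward that side, so I'm correcting in x while descending.

{"op": "move_arm", "data": {"deltas": [[[0, 0, 0], [0.03, -0.06, -0.35], 1], [[0, 0, 0], [0.025, -0.11, -0.7], 1], [[0, 0, 0], [0.023, -0.13, -0.88], 1], [[0, 0, 0], [0.023, -0.13, -0.88], 1], [[0, 0, 0], [0.023, -0.13, -0.88], 1]]}}

```text
time: 17.68
tool_pos: [0.5939, 0.1806, 0.1187]
tcp_rot: [-0.216, -3.09, 0.405]
wrist_force: [0.2, 0.6, -0.2]
width: 0.334
```

{"op": "move_arm", "data": {"deltas": [[[0, 0, 0], [0, -0.01, -0.03], 1], [[0, 0, 0], [0, -0.01, -0.05], 1], [[0, 0, 0], [0, -0.01, -0.05], 1], [[0, 0, 0], [0, -0.01, -0.05], 1]]}}

```text
time: 18.18
tool_pos: [0.5928, 0.1795, 0.1124]
tcp_rot: [-0.215, -3.088, 0.406]
wrist_force: [-0.2, -0.3, -1.0]
width: 0.333
```

{"op": "move_arm", "data": {"deltas": [[[0, 0, 0], [0, -0.007, -0.027], 1], [[0, 0, 0], [0, -0.007, -0.027], 1], [[0, 0, 0], [0, -0.007, -0.027], 1]]}}

```text
time: 18.55
tool_pos: [0.5927, 0.1787, 0.1094]
tcp_rot: [-0.215, -3.088, 0.407]
wrist_force: [-0.2, 0.3, -1.2]
width: 0.338
```

{"op": "move_arm", "data": {"deltas": [[[0, 0, 0], [0, 0, 0], 0.2], [[0, 0, 0], [0, 0, 0], 0.05], [[0, 0, 0], [0, 0, 0], -0.05], [[0, 0, 0], [0, 0, 0], -0.05], [[0, 0, 0], [0.01, 0.03, 0.1], -0.05], [[0, 0, 0], [0.02, 0.08, 0.3], -0.05], [[0, 0, 0], [0.03, 0.17, 0.65], -0.05], [[0, 0, 0], [0.04, 0.25, 0.97], -0.05], [[0, 0, 0], [0.04, 0.25, 0.97], -0.05], [[0, 0, 0], [0.04, 0.25, 0.97], -0.05], [[0, 0, 0], [0.04, 0.25, 0.97], -0.05], [[0, 0, 0], [0.04, 0.25, 0.97], -0.05]]}}

```text
time: 20.05
tool_pos: [0.5961, 0.2032, 0.2052]
tcp_rot: [-0.214, -3.086, 0.408]
wrist_force: [0.0, -0.6, 0.8]
width: 0.525
```

{"op": "move_arm", "data": {"deltas": [[[0, 0, 0], [0, -0.5, 0.2], -0.05], [[0, 0, 0], [0, -1, 0.4], -0.05], [[0, 0, 0], [0, -1, 0.4], -0.05], [[0, 0, 0], [0, -1, 0.4], -0.05]]}}

```text
time: 20.55
tool_pos: [0.5965, 0.1036, 0.246]
tcp_rot: [-0.216, -3.087, 0.406]
wrist_force: [-0.7, -0.3, 0.0]
width: 0.523
```

Run:
```python
from h import *
t,td=read_camera("top");i=camera_info("top");q,_=read_camera("wrist")
for kd in("red","amber"):
    for b,c,pt in blobs(mask(t,kd),20): print("top",kd,b,c.round(),np.median(cloud(pt,td,i),0).round(4))
cv2.imwrite("pics/e.png",cv2.hconcat([cv2.resize(q[:,:,::-1],(400,300)),cv2.resize(t[100:280,0:240,::-1],(400,300))]))
```

```text
top red [306  55  15  16 195] [313.  62.] [ 0.7952 -0.1211  0.1484]
top red [ 58 185  29  14 337] [ 72. 192.] [0.575  0.3346 0.0857]
top amber [  87   46   50   59 2016] [114.  69.] [0.8506 0.2851 0.0338]
top amber [225  70  35  26 265] [245.  88.] [0.7821 0.0096 0.0611]
top amber [ 66 150  29  11 201] [ 80. 155.] [0.6469 0.323  0.0855]
top amber [325 158  10  15  96] [330. 165.] [ 0.6357 -0.1551  0.0266]
top amber [300 166  14  16 141] [307. 173.] [ 0.6196 -0.1092  0.0268]
top amber [ 60 174  30  14 315] [ 75. 180.] [0.5978 0.3287 0.0857]
```

View pics/e.png

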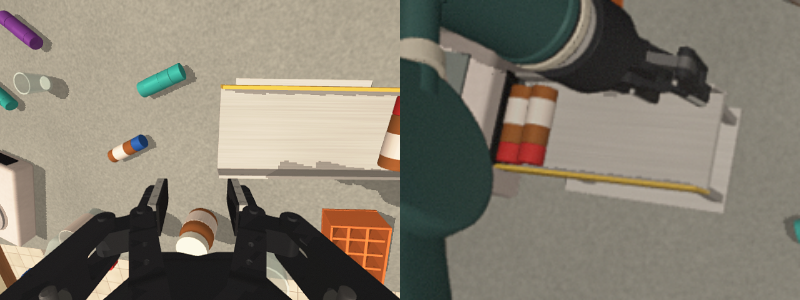

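The top view shows both red tubes side by side at the stop, at (512,125) and (538,125) in the crop, with caps on the yellow side. The blue tube hasn't moved, and the gripper is clear. I'm handing in.

```bash
python3 -c "
from workcell import order;print(order.finish_job())"
```

```text
the job is handed in; nothing more can be done
None
```

Both red-capped tubes are in the chute, one behind the other at the stop, with their caps towards the yellow wall. I handed the job in at about 20.7 s on the robot clock, against the 56 s limit.

- **Release:** each tube was let go an estimated 2 mm or less above the chute floor, with the gripper tilted to match the 15° slope.
- **Last checks:** the final top picture and depth show both tubes at the stop, and the blue tube is within 1 mm of where it started. I never gripped or moved near the beaker, purple or turquoise items. The gripper was about 0.25 m up and touching nothing.
- **Forces:** the highest wrist force at the end of any move was about 6 N, during the two grasps. I did not log it between those readings.
- **One disagreement:** the top and wrist cameras differed by about 4 mm on the chute floor height. I handled that by lowering in small steps while watching the force, and no contact showed before either release.

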